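# Sweep jar caps through the gate into the catch box

### The job

With the fingertips only, sweep the three red jar caps along the raised tray and out through the gap in its green fence, one at a time, so that each drops into the white catch box before the next follows. Do not pick up or lift any cap, and leave the shaker, the dip cup and the jar standing where they are.

Things in the scene. Friction and masses are not known exactly. Their poses are not given: they have to be found in the camera images.
- tray: fixed raised sorting tray; origin at table height, x across the deck to the gate, y to the left of that, z up. Its flat aluminium deck has its top 90 mm above the table and spans x -115 to +100, y -155 to +155 mm. A green rim 10 mm high, 4 mm thick stands on the deck along its back (x = -115) and both sides; the green fence with the gate runs along the edge at x = +100
- gate (a point): middle of the gate, at deck height, on the edge where the deck ends (tray frame 100, 0, 90 mm); x points out through it, y along the fence. The gate is a 60 mm wide gap in a green fence 8 mm thick, standing 25 mm above the deck. Two wings, as high, 6 mm thick, funnel to it: inner faces run straight at 45 degrees from (-8, +-30) to (-45, +-67) mm in this frame
- box (a point): white open catch box beyond the gate: this point is the centre of its inner floor, 4 mm above the table (tray frame 155, 0, 4 mm), axes as the tray. Inside it is 110 mm along x (starting straight below the deck's edge) and 124 mm along y; its rim is 100 mm above the table. A cap pushed with its centre past the deck's edge falls in
- cap_a: one of three identical red jar caps, a flat disc 48 mm in diameter and 14 mm thick with an orange round spot on top, about 25 g, lying flat on the raised deck at the start. The origin is the centre of the disc (7 mm above the deck when it lies flat), z its round axis
- cap_b: one of three identical red jar caps, a flat disc 48 mm in diameter and 14 mm thick with an orange round spot on top, about 25 g, lying flat on the raised deck at the start. The origin is the centre of the disc (7 mm above the deck when it lies flat), z its round axis
- cap_c: one of three identical red jar caps, a flat disc 48 mm in diameter and 14 mm thick with an orange round spot on top, about 25 g, lying flat on the raised deck at the start. The origin is the centre of the disc (7 mm above the deck when it lies flat), z its round axis
- shaker: white and steel pepper shaker, 38 mm in diameter, 56 mm high, loose, standing on the deck in one of the two corners beside the funnel; origin at the centre of its underside, z up
- dip_cup: small blue open ceramic dip cup, 44 mm in diameter at the rim, 32 mm high, loose, standing on the deck in the other corner beside the funnel; origin at the centre of its underside, z up
- jar: amber glass jar with a white cap on, 64 mm in diameter, 85 mm high, loose, standing on the table beside the tray; origin at the centre of its underside, z up.
Not all that is in view belongs to the job. Leave any purple or turquoise look-alike of the cap_c alone.

How it is judged (in metres and radians):
On the way, in this order (a step that is already met when the one before it is completed fails the run):
1. a first cap is down in the catch box (((x of cap_a in the frame of tray between 0.1 and 0.21 m and y of cap_a in the frame of tray between -0.062 and 0.062 m and z of cap_a in the frame of tray below 0.075 m) or (x of cap_b in the frame of tray between 0.1 and 0.21 m and y of cap_b in the frame of tray between -0.062 and 0.062 m and z of cap_b in the frame of tray below 0.075 m) or (x of cap_c in the frame of tray between 0.1 and 0.21 m and y of cap_c in the frame of tray between -0.062 and 0.062 m and z of cap_c in the frame of tray below 0.075 m))), for 0.2 s.
2. then a second cap is down in the catch box ((((x of cap_a in the frame of tray between 0.1 and 0.21 m and y of cap_a in the frame of tray between -0.062 and 0.062 m and z of cap_a in the frame of tray below 0.075 m) and (x of cap_b in the frame of tray between 0.1 and 0.21 m and y of cap_b in the frame of tray between -0.062 and 0.062 m and z of cap_b in the frame of tray below 0.075 m)) or ((x of cap_b in the frame of tray between 0.1 and 0.21 m and y of cap_b in the frame of tray between -0.062 and 0.062 m and z of cap_b in the frame of tray below 0.075 m) and (x of cap_c in the frame of tray between 0.1 and 0.21 m and y of cap_c in the frame of tray between -0.062 and 0.062 m and z of cap_c in the frame of tray below 0.075 m)) or ((x of cap_a in the frame of tray between 0.1 and 0.21 m and y of cap_a in the frame of tray between -0.062 and 0.062 m and z of cap_a in the frame of tray below 0.075 m) and (x of cap_c in the frame of tray between 0.1 and 0.21 m and y of cap_c in the frame of tray between -0.062 and 0.062 m and z of cap_c in the frame of tray below 0.075 m)))), for 0.2 s.
3. then the third cap is down in the catch box (x of cap_a in the frame of tray between 0.1 and 0.21 m and y of cap_a in the frame of tray between -0.062 and 0.062 m and z of each of cap_a, cap_b, cap_c in the frame of tray below 0.075 m and x of cap_b in the frame of tray between 0.1 and 0.21 m and y of cap_b in the frame of tray between -0.062 and 0.062 m and x of cap_c in the frame of tray between 0.1 and 0.21 m and y of cap_c in the frame of tray between -0.062 and 0.062 m), for 0.2 s.
At the end, for the whole second after the job is handed in: all three caps lie at rest in the catch box (centres within its walls and less than 75 mm above the table), however they lie; shaker, dip cup and jar are upright (within 0.2 rad) and within 20 mm of where they stood (all of step 3 and linear speed of each of cap_a, cap_b, cap_c below 0.03 m/s and distance of each of shaker, dip_cup, jar from where it was at the start of the episode below 0.02 m and angle between each of shaker, dip_cup, jar's own z axis and vertical below 0.2 rad); the robot touches nothing.
It fails at once if a cap is lifted more than 12 mm off the deck (height (world z) of any of cap_a, cap_b, cap_c above 0.109 m).
It fails at once if the shaker, dip cup or jar is shifted by more than 20 mm or tipped over (distance of any of shaker, dip_cup, jar from where it was at the start of the episode above 0.02 m or angle between any of shaker, dip_cup, jar's own z axis and vertical above 0.4 rad).
It also fails if it takes over 72 s, if anything falls off the work surface, if the arm or the gripper's body presses on something with over 40 N, if the wrist force passes 120 N, or if a joint passes its speed limit or range.

### The arm

A 6-joint arm with a two-finger parallel gripper is mounted at the origin on the work surface. World frame = base frame: x ahead of the robot, y to its left, z up, the work surface at z = 0. Lengths are in mm, angles in rad, forces in N, time in s.
With the tool pointing down it reaches from about 400 to 925 mm from the base axis. Payload 12.5 kg.
Tool frame: the origin (TCP) lies at the very end of the fingers, on their centre line; the grasp point (between the pads) lies grip_depth behind it (grip_depth is the distance from the TCP to the grasp point, in mm); z points along the fingers, y is the line along which they close (so a half turn about z gives the same grasp; the last joint's range is limited). The gripper opens to 95 mm and grips with 3 to 60 N. Pads are 20 mm wide; open, the fingers measure 119 mm over their backs; the gripper's body (75 mm by 180 mm) begins 59 mm behind the grasp point.
Start: joints at [-1.288, 0.491, 1.559, -0, 1.092, -0.106], TCP at [236.948, -578.362, 214.661] pointing down, gripper open.
Joint ranges: [-3.1, 3.1], [-0.84, 2.19], [0.05, 2.79], [-1.13, 4.28], [0.06, 2.93], [-2.69, 2.69]. Speed limits (rad/s): [2.22, 2.22, 2.79, 3.14, 3.14, 3.14].

### API

Orientations are given as [roll, pitch, yaw] about the fixed x, y, z axes, in that order (R = Rz(yaw) Ry(pitch) Rx(roll)).
In Python, from cell import state, read_camera, job_done, grip_depth gives the robot as it stands.
- The arm moves only by the tool drive_tool, never from a script. Its argument "targets" is a list of rows, each an object with "jaw": the opening, from 0 (shut) to 1 (fully open); "travel": the shift along the tool's x, y, z in m, a list of three; "twist": the turn about the tool's z in rad. In form: [{"jaw": jaw, "travel": [tx, ty, tz], "twist": twist}, ...]. A call has 1 to 8 rows; each row is the pose to reach, as a shift and turn from the pose commanded when the call began, along the tool's axes at that moment; what a row does not reach only later rows make up. A row lasts 1/12 s, in which the tool goes at most 41.7 mm and 7.16 degrees, less where a joint would pass 70% of its speed; a pose out of reach is approached as far as the arm can. A call with a gripper value outside its range is refused whole. The fingers move at their own pace and stop on an object; the grip force is fixed at half the most. Time passes only in rows, so rows that repeat a pose let the fingers close. It gives the time, the measured TCP pose, the force, the opening and the grip force at its end, in the units of the state.
- state(): the state, without advancing time (a new reading comes with each control period).
- read_camera(name): name is "side" or "top"; returns a dict with "frame" (420x560x3 uint8, red, green, blue), "fx", "fy", "cx", "cy" (pixels), "R" (3x3) and "t" (3): a world point X has camera coordinates R X + t. Camera axes: x right, y down, z forward; pixel columns grow to the right and rows downward; lengths in mm; the calibration is good to about 2 mm. A picture is of the moment at which its call begins. There is no depth.
- job_done(): hands the job in; it is judged then, once.
The state is a dict: "t": time; "joints": joint angles; "qvel": joint speeds; "tau": joint torques, N m; "eef_pos": TCP position; "tcp_rot": TCP orientation; "ft_force": force on the tool from outside, world axes, zero at the start; "moment": the same for the moment, N m; "opening": opening from 0.0 (shut) to 1.0 (fully open); "grip_force": force on a finger pad.
Only numpy, scipy, OpenCV 4.12 (cv2) and the standard library are available. Lean on these libraries where they do the work, as an engineer would, in place of code of your own. Each camera call takes 0.05 s, during which the arm holds its last target. There are 200 camera calls.

## Working session

There is one attempt and no reset: what is moved stays moved. The work goes in short steps, Python scripts to look and compute and a tool call to move; the robot and the scene stay as the last step left them, time stands still between calls to the robot, and variables do not carry over. Pictures are saved under pics/ and viewed, at most 10 in all, crops included, and the job is handed in when it is done.

Besides the shell and the picture viewer there is one more tool, called after ">>>" as name(argument=value, ...), one argument or row to a line, values as JSON. drive_tool: Moves the arm, as the interface text tells. Its arguments: {"type":"object","properties":{"targets":{"type":"array"}},"required":["targets"]}

```bash
mkdir -p pics; ls; python3 - <<'E'
from cell import *
import cv2,numpy as np
print(state(),grip_depth)
for n in("top","side"):
    c=read_camera(n); cv2.imwrite(f"pics/{n}0.png",c["frame"][:,:,::-1]); np.savez(f"{n}0.npz",**c)
    print(n,c["fx"],c["fy"],c["cx"],c["cy"],c["R"],c["t"])
E
```

```text
pics
{'t': 0.0, 'joints': array([-1.28757205e+00,  4.91575574e-01,  1.55942017e+00, -2.66160547e-05,
        1.09169490e+00, -1.05593614e-01]), 'qvel': array([ 1.71412752e-06,  1.56503060e-03,  1.42717595e-04,  4.87678424e-04,
        5.87572551e-04, -2.47631640e-04]), 'tau': array([-4.46565891e-04, -6.12646866e+01, -2.58178836e+01,  6.92107575e-02,
        4.82515327e-02, -1.07521271e-04]), 'eef_pos': array([ 236.88878145, -578.12033564,  214.06187985]), 'tcp_rot': array([-3.14049829e+00, -9.22508066e-05,  3.88830119e-01]), 'ft_force': array([ 0.81601069, -0.10669813, -0.4896963 ]), 'moment': array([ 0.00943538, -0.00954641, -0.00605254]), 'grip_force': 0.0, 'opening': 0.9993378613596062} 18.8
top 441.8589775064224 441.8589775064224 271.0504074562731 211.17304346736782 [[ 0.02327822 -0.99941003  0.02525313]
 [-0.9933931  -0.02596268 -0.11178593]
 [ 0.11237562 -0.02248411 -0.99341139]] [ 50.23112526 536.47003409 698.37839552]
side 544.6914418876091 544.6914418876091 277.0768788745492 209.67897923034377 [[-0.99251111 -0.12008084 -0.02241162]
 [-0.04767585  0.54971245 -0.83399235]
 [ 0.11246645 -0.82667818 -0.55132068]] [558.59149368  36.25459885 887.26935285]
```

View pics/top0.png

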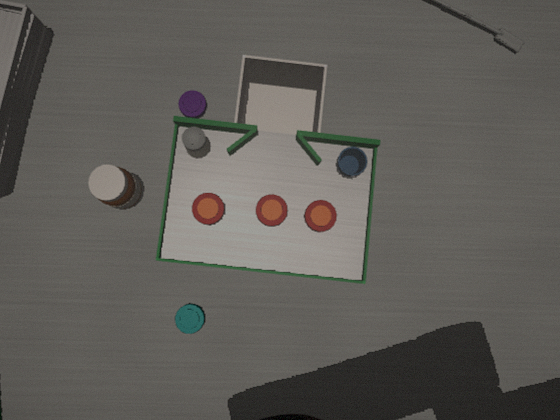

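View pics/side0.png

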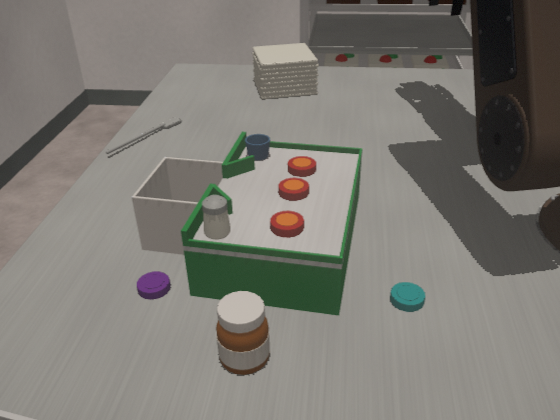

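Top view: red caps with orange spots at (208,209), (272,210) and (320,216). Purple look-alike at (193,104) and turquoise one at (190,319), both on the table and both ruled out by colour. Shaker (194,139), dip cup (351,162), jar (112,186), gate about (277,133), box beyond it. The side view agrees.

```bash
cat > h.py <<'E'
import numpy as np,cv2
from scipy.optimize import least_squares
def load(n): return dict(np.load(n))
def ray(c,u,v,z):
    d=c["R"].T@np.array([(u-c["cx"])/c["fx"],(v-c["cy"])/c["fy"],1]); o=-c["R"].T@c["t"]
    return o+d*(z-o[2])/d[2]
def proj(c,X):
    p=c["R"]@np.asarray(X,float)+c["t"]; return np.array([c["fx"]*p[0]/p[2]+c["cx"],c["fy"]*p[1]/p[2]+c["cy"]])
def mask(c,lo,hi): 
    hsv=cv2.cvtColor(c["frame"],cv2.COLOR_RGB2HSV); return cv2.inRange(hsv,lo,hi)
def caps(c,z=104):
    m=mask(c,(0,130,60),(20,255,255))
    n,l,s,ce=cv2.connectedComponentsWithStats(m)
    return [(tuple(ce[i].round(1)),s[i,4],ray(c,*ce[i],z)[:2].round(1)) for i in range(1,n) if s[i,4]>150]
E
python3 - <<'E'
from h import *
T=load("top0.npz");S=load("side0.npz")
for n,c in(("top",T),("side",S)):
    print(n,*caps(c),sep="\n")
m=mask(T,(45,100,30),(80,255,255))
# fit tray pose from silhouette of rim/fence: distance of projected outer corners
obs={(-117,155,100):(158,261),(-117,-155,100):(365,281),(100,155,115):(175,118),(100,-155,115):(379,141)}
f=lambda p:np.concatenate([proj(T,[p[0]+np.cos(p[2])*k[0]-np.sin(p[2])*k[1],p[1]+np.sin(p[2])*k[0]+np.cos(p[2])*k[1],k[2]])-v for k,v in obs.items()])
r=least_squares(f,[500,0,0]);print(r.x,r.fun.round(1))
p=r.x;im=T["frame"][:,:,::-1].copy();im2=S["frame"][:,:,::-1].copy()
def W(x,y,z): return [p[0]+np.cos(p[2])*x-np.sin(p[2])*y,p[1]+np.sin(p[2])*x+np.cos(p[2])*y,z]
L=[[(-115,155,100),(-115,-155,100),(100,-155,115),(100,-30,115),],[(100,30,115),(100,155,115),(-115,155,100)],[(92,30,115),(55,67,115)],[(92,-30,115),(55,-67,115)],[(100,-62,100),(210,-62,100),(210,62,100),(100,62,100)]]
out=[]
for im,c in((im,T),(im2,S)):
    for l in L: cv2.polylines(im,[np.array([np.round(proj(c,W(*q))) for q in l],np.int32)],False,(0,255,255),1)
a=cv2.resize(im[40:300,60:400],None,fx=1.2,fy=1.2);b=im2[120:320,120:390]
b=cv2.resize(b,(int(270*312/200),312));cv2.imwrite("pics/fit.png",np.hstack([a,b])[:, :800])
def tr(w): d=w-p[:2];return (np.array([[np.cos(p[2]),np.sin(p[2])],[-np.sin(p[2]),np.cos(p[2])]])@d).round(1)
for c in(T,S): print([tr(q[2]) for q in caps(c)])
E
```

```text
top
((np.float64(207.6), np.float64(208.0)), np.int32(743), array([528.8, 158.7]))
((np.float64(271.3), np.float64(209.8)), np.int32(733), array([528.7,  64.9]))
((np.float64(320.2), np.float64(215.3)), np.int32(724), array([522.5,  -7.7]))
side
((np.float64(301.4), np.float64(163.4)), np.int32(310), array([ 5.204e+02, -5.000e-01]))
((np.float64(293.2), np.float64(185.8)), np.int32(371), array([527.1,  71.4]))
((np.float64(286.7), np.float64(220.8)), np.int32(512), array([527.1, 165.6]))
((np.float64(242.4), np.float64(337.7)), np.int32(805), array([550.7, 384.9]))
[ 5.51783137e+02  6.69866383e+01 -8.01309380e-02] [-1.9  1.4  1.9  3.3 -1.8 -2.4  1.8 -2.8]
[array([-30.3,  89.6]), array([-22.8,  -3.9]), array([-23.2, -76.8])]
[array([-25.9, -69.8]), array([-25. ,   2.4]), array([-32.5,  96.3]), array([-26.5, 316.8])]
```

View pics/fit.png

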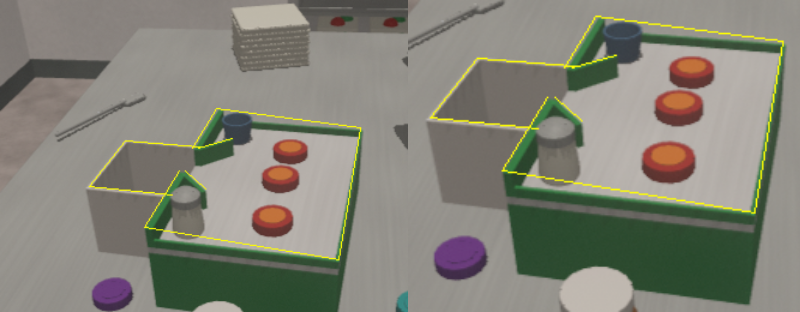

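```bash
cat > fit.py <<'E'
from h import *
T=load("top0.npz");S=load("side0.npz")
m=mask(T,(45,90,25),(85,255,255)); n,l,s,ce=cv2.connectedComponentsWithStats(m)
hull=cv2.convexHull(np.argwhere(m>0)[:,::-1].astype(np.int32)).squeeze()
q=cv2.approxPolyDP(hull,6,True).squeeze();print(q.tolist())
E
python3 fit.py; python3 - <<'E'
from h import *
T=load("top0.npz");S=load("side0.npz")
for c in(T,S):
    m=mask(c,(9,130,60),(20,255,255));n,l,s,ce=cv2.connectedComponentsWithStats(m)
    print([(ce[i].round(1).tolist(),s[i,4],ray(c,*ce[i],104)[:2].round(1)) for i in range(1,n) if s[i,4]>80])
cv2.imwrite("pics/t_crop.png",cv2.resize(T["frame"][100:300,140:400,::-1],None,fx=3,fy=3,interpolation=cv2.INTER_CUBIC))
E
```

```text
[[379, 140], [364, 283], [0, 419], [0, 406], [174, 116]]
[([207.5, 207.9], np.int32(314), array([529. , 158.9])), ([271.3, 209.4], np.int32(313), array([529.2,  64.9])), ([320.4, 215.2], np.int32(305), array([522.5,  -8. ]))]
[([301.5, 161.9], np.int32(134), array([520.8,  -5.5])), ([293.2, 184.4], np.int32(164), array([527.4,  67.2])), ([286.6, 219.1], np.int32(227), array([527.7, 161.3])), ([242.4, 337.7], np.int32(805), array([550.7, 384.9])), ([241.9, 370.6], np.int32(97), array([543.7, 427.8]))]
```

View pics/t_crop.png

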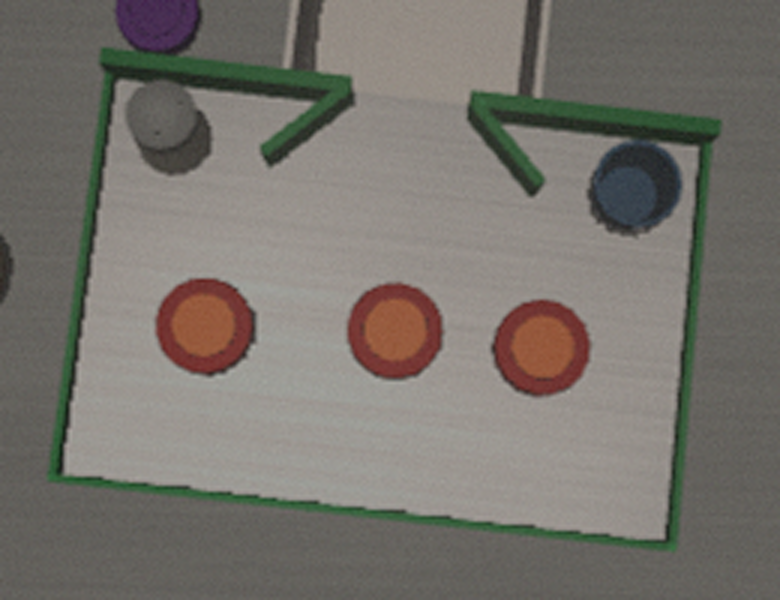

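The crop shows the three red caps with orange spots at crop (205,325), (395,330) and (542,347). The gate's outer corners are at crop (350,78) and (472,93).

```bash
python3 - <<'E'
from h import *
T=load("top0.npz");S=load("side0.npz")
for n,u,v,z in [("fenceL",103,48,115),("fenceR",720,122,115),("gateL",351,77,115),("gateR",472,92,115),("backL",51,476,100),("backR",676,545,100),("wingL",264,148,115),("wingR",543,180,115)]:
    print(n,ray(T,140+u/3,100+v/3,z).round(0))
for n,u,v,z in [("backR",362,148,100),("backL",340,260,100),("gateL",211,188,115),("fenceR",243,137,115),("fenceL",189,241,115)]: print("side",n,ray(S,u,v,z).round(0))
for n,u,v,z in [("shaker",163,110,146),("cup",638,185,122),]: print(n,ray(T,140+u/3,100+v/3,z).round(0))
E
```

```text
fenceL [663. 212. 115.]
fenceR [635. -94. 115.]
gateL [652.  89. 115.]
gateR [647.  29. 115.]
backL [453. 230. 100.]
backR [427. -76. 100.]
wingL [615. 131. 115.]
wingR [603.  -7. 115.]
side backR [422. -71. 100.]
side backL [452. 240. 100.]
side gateL [646. 106. 115.]
side fenceR [628. -68. 115.]
side fenceL [645. 238. 115.]
shaker [624. 176. 146.]
cup [601. -52. 122.]
```

```bash
cat >> h.py <<'E'
O=np.array([551.0,68.5]);YAW=-0.088
c_,s_=np.cos(YAW),np.sin(YAW);RT=np.array([[c_,-s_],[s_,c_]])
def w2t(p): return RT.T@(np.asarray(p)[:2]-O)
def orange(c):
    m=mask(c,(9,130,60),(20,255,255));n,l,s,ce=cv2.connectedComponentsWithStats(m)
    return [w2t(ray(c,*ce[i],104)).round(1) for i in range(1,n) if 80<s[i,4]<400]
def plan(*wps):
    """wps: (tray x, tray y, world z, yaw rel. tray) -> travel (m), twist from now"""
    from cell import state
    from scipy.spatial.transform import Rotation as Ro
    st=state();R=Ro.from_euler("xyz",st["tcp_rot"]).as_matrix();y0=st["tcp_rot"][2]
    print("t",round(st["t"],1),"tray",w2t(st["eef_pos"]).round(1),"z",st["eef_pos"][2].round(1),"yaw",round(y0-YAW,3),"j6",st["joints"][5].round(2))
    for x,y,z,a in wps:
        p=np.r_[O+RT@[x,y],z]; tw=-(a+YAW-y0)
        print((R.T@(p-st["eef_pos"])/1000).round(4).tolist(),round((tw+np.pi)%(2*np.pi)-np.pi,3))
E
python3 - <<'E'
from h import *
print(orange(load("top0.npz")),orange(load("side0.npz")))
plan((-72,-2,200,0),(-72,-2,96,0))
E
```

```text
[array([-29.9,  88.1]), array([-21.4,  -5.5]), array([-21.6, -78.7])] [array([-23.6, -76.4]), array([-23.4,  -3.3]), array([-31.4,  90.4]), array([-38.9, 357.3])]
t 0.1 tray [-256.1 -671.8] z 214.1 yaw 0.477 j6 -0.11
[0.4709, -0.5106, 0.0147] 0.477
[0.4709, -0.5105, 0.1187] 0.477
```

>>> drive_tool(
  targets=[
    {"jaw": 0.25, "travel": [0.471, -0.508, 0.014], "twist": 0.477},
    {"jaw": 0.25, "travel": [0.471, -0.508, 0.014], "twist": 0.477},
    {"jaw": 0.25, "travel": [0.471, -0.508, 0.014], "twist": 0.477},
    {"jaw": 0.25, "travel": [0.471, -0.508, 0.014], "twist": 0.477},
    {"jaw": 0.25, "travel": [0.471, -0.508, 0.014], "twist": 0.477},
    {"jaw": 0.25, "travel": [0.471, -0.508, 0.014], "twist": 0.477},
    {"jaw": 0.25, "travel": [0.471, -0.508, 0.014], "twist": 0.477},
    {"jaw": 0.25, "travel": [0.471, -0.508, 0.014], "twist": 0.477},
  ],
)

```text
t: 0.77
eef_pos: [354.1, -264.4, 207.8]
tcp_rot: [-3.142, 0.0, -0.089]
ft_force: [1.3, 0.2, -0.3]
opening: 0.493
grip_force: 0.0
```

```bash
python3 -c "
from h import *
plan((-72,-4.5,200,0),(-72,-4.5,97,0))"
```

```text
t 0.8 tray [-166.9 -348.9] z 207.8 yaw -0.001 j6 0.87
[0.0947, -0.3445, 0.0078] -0.001
[0.0947, -0.3444, 0.1108] -0.001
```

>>> drive_tool(
  targets=[
    {"jaw": 0.25, "travel": [0.08, -0.32, 0.0], "twist": 0},
    {"jaw": 0.25, "travel": [0.08, -0.32, 0.0], "twist": 0},
    {"jaw": 0.25, "travel": [0.08, -0.32, 0.0], "twist": 0},
    {"jaw": 0.25, "travel": [0.08, -0.32, 0.0], "twist": 0},
    {"jaw": 0.25, "travel": [0.08, -0.32, 0.0], "twist": 0},
    {"jaw": 0.25, "travel": [0.08, -0.32, 0.0], "twist": 0},
    {"jaw": 0.25, "travel": [0.08, -0.32, 0.0], "twist": 0},
    {"jaw": 0.25, "travel": [0.08, -0.32, 0.0], "twist": 0},
  ],
)

```text
t: 1.43
eef_pos: [462.0, 47.8, 207.9]
tcp_rot: [3.142, -0.0, -0.088]
ft_force: [0.7, -1.1, 0.4]
opening: 0.245
grip_force: 0.0
```

>>> drive_tool(
  targets=[
    {"jaw": 0.25, "travel": [0, 0, 0], "twist": 0},
    {"jaw": 0.25, "travel": [0, 0, 0], "twist": 0},
    {"jaw": 0.25, "travel": [0, 0, 0], "twist": 0},
  ],
)

```text
t: 1.68
eef_pos: [461.5, 45.3, 207.6]
tcp_rot: [3.141, 0.001, -0.087]
ft_force: [-0.2, -0.6, 0.2]
opening: 0.247
grip_force: 0.0
```

```bash
python3 -c "
from h import *
plan((-72,-4.5,150,0),(-72,-4.5,97,0))"
```

```text
t 1.7 tray [-87.1 -31. ] z 207.6 yaw 0.001 j6 1.61
[0.0151, -0.0265, 0.0576] 0.001
[0.0152, -0.0265, 0.1106] 0.001
```

>>> drive_tool(
  targets=[
    {"jaw": 0.25, "travel": [0.015, -0.0265, 0.02], "twist": 0},
    {"jaw": 0.25, "travel": [0.015, -0.0265, 0.05], "twist": 0},
    {"jaw": 0.25, "travel": [0.015, -0.0265, 0.08], "twist": 0},
    {"jaw": 0.25, "travel": [0.015, -0.0265, 0.1], "twist": 0},
    {"jaw": 0.25, "travel": [0.015, -0.0265, 0.11], "twist": 0},
    {"jaw": 0.25, "travel": [0.015, -0.0265, 0.11], "twist": 0},
    {"jaw": 0.25, "travel": [0.015, -0.0265, 0.11], "twist": 0},
  ],
)

```text
t: 2.27
eef_pos: [479.0, 69.2, 97.9]
tcp_rot: [3.141, 0.001, -0.09]
ft_force: [-0.4, -0.3, 1.1]
opening: 0.249
grip_force: 0.0
```

```bash
python3 - <<'E'
from h import *
from cell import read_camera
c=read_camera("side");print(orange(c))
cv2.imwrite("pics/s1.png",cv2.resize(c["frame"][100:320,130:400,::-1],None,fx=2.5,fy=2.5))
plan((74,0,97,0),(-60,-4.5,97,0))
E
```

```text
[array([-22.9,  -3.1]), array([-31.3,  90.5]), array([-39.5, 356.8])]
t 2.3 tray [-71.5  -5.3] z 98.5 yaw -0.002 j6 1.67
[0.1454, -0.0056, 0.0015] -0.002
[0.0115, -0.0009, 0.0015] -0.002
```

View pics/s1.png

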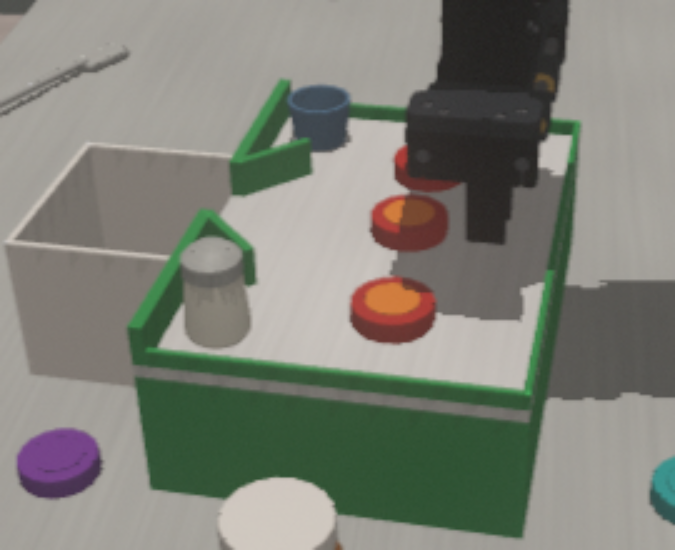

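The side crop shows the open fingers standing on the deck behind the middle cap (crop 410,220), clear of it. Pushing.

>>> drive_tool(
  targets=[
    {"jaw": 0.25, "travel": [0.006, -0.001, 0.002], "twist": 0},
    {"jaw": 0.25, "travel": [0.012, -0.001, 0.002], "twist": 0},
    {"jaw": 0.25, "travel": [0.018, -0.001, 0.002], "twist": 0},
    {"jaw": 0.25, "travel": [0.025, -0.002, 0.002], "twist": 0},
    {"jaw": 0.25, "travel": [0.033, -0.003, 0.002], "twist": 0},
    {"jaw": 0.25, "travel": [0.041, -0.004, 0.002], "twist": 0},
    {"jaw": 0.25, "travel": [0.049, -0.004, 0.002], "twist": 0},
    {"jaw": 0.25, "travel": [0.057, -0.004, 0.002], "twist": 0},
  ],
)

```text
t: 2.98
eef_pos: [537.2, 69.5, 95.8]
tcp_rot: [3.142, -0.0, -0.088]
ft_force: [0.5, 0.2, 0.6]
opening: 0.246
grip_force: 0.1
```

>>> drive_tool(
  targets=[
    {"jaw": 0.25, "travel": [0.008, 0, 0], "twist": 0},
    {"jaw": 0.25, "travel": [0.016, 0, 0], "twist": 0},
    {"jaw": 0.25, "travel": [0.024, 0, 0], "twist": 0},
    {"jaw": 0.25, "travel": [0.031, 0, 0], "twist": 0},
    {"jaw": 0.25, "travel": [0.036, 0, 0], "twist": 0},
    {"jaw": 0.25, "travel": [0.04, 0, 0], "twist": 0},
    {"jaw": 0.25, "travel": [0.04, 0, 0], "twist": 0},
  ],
)

```text
t: 3.57
eef_pos: [576.8, 65.8, 95.8]
tcp_rot: [3.142, -0.0, -0.088]
ft_force: [-0.2, 0.2, -0.8]
opening: 0.253
grip_force: 0.0
```

```bash
python3 - <<'E'
from h import *
from cell import read_camera
c=read_camera("side");print(orange(c))
cv2.imwrite("pics/s2.png",cv2.resize(c["frame"][100:320,130:400,::-1],None,fx=2.5,fy=2.5))
plan((78,0,97,0))
E
```

```text
[array([-23.7, -76.3]), array([56.4,  2. ]), array([-31.4,  90.4]), array([-39.7, 356.9])]
t 3.6 tray [25.4 -0.4] z 95.8 yaw -0.0 j6 1.66
[0.0526, -0.0004, -0.0012] -0.0
```

View pics/s2.png

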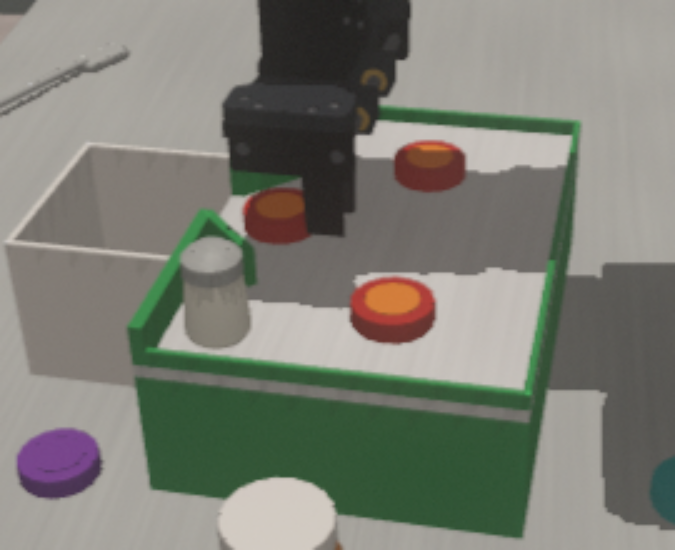

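The middle cap is nested in the fingers at the funnel mouth (crop 280,213) and its offset of 31 mm is as expected. Carrying on through the gate.

>>> drive_tool(
  targets=[
    {"jaw": 0.25, "travel": [0.006, 0, 0], "twist": 0},
    {"jaw": 0.25, "travel": [0.013, 0, 0], "twist": 0},
    {"jaw": 0.25, "travel": [0.021, 0, 0], "twist": 0},
    {"jaw": 0.25, "travel": [0.029, 0, 0], "twist": 0},
    {"jaw": 0.25, "travel": [0.037, 0, 0], "twist": 0},
    {"jaw": 0.25, "travel": [0.045, 0, 0], "twist": 0},
    {"jaw": 0.25, "travel": [0.053, 0, 0], "twist": 0},
    {"jaw": 0.25, "travel": [0.058, 0, 0], "twist": 0},
  ],
)

```text
t: 4.28
eef_pos: [635.0, 60.6, 95.8]
tcp_rot: [3.142, -0.0, -0.088]
ft_force: [-0.8, -0.1, -0.2]
opening: 0.248
grip_force: 0.0
```

>>> drive_tool(
  targets=[
    {"jaw": 0.25, "travel": [0, 0, 0], "twist": 0},
    {"jaw": 0.25, "travel": [0, 0, 0], "twist": 0},
    {"jaw": 0.25, "travel": [-0.02, 0, 0], "twist": 0},
    {"jaw": 0.25, "travel": [-0.05, 0, -0.03], "twist": 0},
    {"jaw": 0.25, "travel": [-0.08, 0, -0.06], "twist": 0},
    {"jaw": 0.25, "travel": [-0.08, 0, -0.08], "twist": 0},
    {"jaw": 0.25, "travel": [-0.08, 0, -0.08], "twist": 0},
  ],
)

```text
t: 4.87
eef_pos: [554.3, 68.2, 180.3]
tcp_rot: [-3.141, -0.006, -0.088]
ft_force: [0.6, -0.0, 0.4]
opening: 0.249
grip_force: 0.0
```

```bash
python3 - <<'E'
from h import *
from cell import read_camera
for n in("top","side"):
    c=read_camera(n);print(n,orange(c),caps(c))
# C3 from (-23,-77.5) pushed towards (30,0): cradle start 46 mm behind
d=np.array([53,77.5]);a=np.arctan2(d[1],d[0]);u=d/np.hypot(*d);C=np.array([-23,-77.5]);print(a,np.hypot(*d))
plan((*(C-48*u),170,a),(*(C-48*u),96,a))
E
```

```text
top [] []
side [array([-23.5, -76.1]), array([-31.4,  90.4]), array([-40. , 356.9])] [((np.float64(544.1), np.float64(37.9)), np.int32(559), array([ -57.1, -733.4])), ((np.float64(300.9), np.float64(166.1)), np.int32(411), array([520.6,   8.9])), ((np.float64(286.6), np.float64(223.6)), np.int32(684), array([526.5, 172.1])), ((np.float64(242.2), np.float64(337.6)), np.int32(767), array([551. , 384.7]))]
0.970977434231025 93.88956278522123
t 5.0 tray [ 3.3 -0.3] z 176.7 yaw -0.0 j6 1.66
[-0.0534, 0.1168, 0.0065] -0.971
[-0.0535, 0.1168, 0.0805] -0.971
```

>>> drive_tool(
  targets=[
    {"jaw": 0.25, "travel": [-0.02, 0.035, 0], "twist": -0.12},
    {"jaw": 0.25, "travel": [-0.03, 0.07, 0], "twist": -0.24},
    {"jaw": 0.25, "travel": [-0.0535, 0.1, 0], "twist": -0.36},
    {"jaw": 0.25, "travel": [-0.0535, 0.1168, 0], "twist": -0.48},
    {"jaw": 0.25, "travel": [-0.0535, 0.1168, 0], "twist": -0.6},
    {"jaw": 0.25, "travel": [-0.0535, 0.1168, 0], "twist": -0.72},
    {"jaw": 0.25, "travel": [-0.0535, 0.1168, 0], "twist": -0.84},
    {"jaw": 0.25, "travel": [-0.0535, 0.1168, 0], "twist": -0.971},
  ],
)

```text
t: 5.63
eef_pos: [490.3, -44.1, 174.5]
tcp_rot: [-3.14, 0.001, 0.882]
ft_force: [-0.4, 0.0, 0.8]
opening: 0.25
grip_force: 0.0
```

>>> drive_tool(
  targets=[
    {"jaw": 0.25, "travel": [0, 0, 0], "twist": 0},
    {"jaw": 0.25, "travel": [0, 0, 0], "twist": 0},
    {"jaw": 0.25, "travel": [0, 0, 0], "twist": 0},
  ],
)

```text
t: 5.88
eef_pos: [490.5, -43.8, 175.2]
tcp_rot: [-3.141, 0.001, 0.873]
ft_force: [-0.3, 0.1, 0.2]
opening: 0.251
grip_force: 0.0
```

```bash
python3 - <<'E'
from h import *
from cell import read_camera
d=np.array([53,77.5]);a=np.arctan2(d[1],d[0]);u=d/np.hypot(*d);C=np.array([-23,-77.5])
plan((*(C-48*u),96,a),(*(C+(94-31)*u),96,a))
c=read_camera("top");print(orange(c))
cv2.imwrite("pics/t3.png",cv2.resize(c["frame"][40:300,140:400,::-1],None,fx=2.2,fy=2.2))
E
```

```text
t 5.9 tray [ -50.4 -117.2] z 175.2 yaw 0.961 j6 0.48
[0.0002, 0.0003, 0.0792] -0.01
[0.1112, -0.0009, 0.0791] -0.01
[array([-29.9,  88.2])]
```

View pics/t3.png

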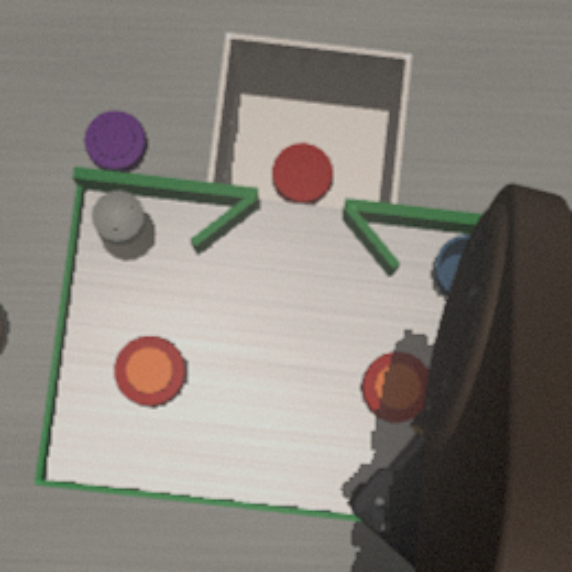

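The first cap lies in the box (crop 302,172), upside down. The right cap is at crop 395,385 and the left one at 150,371. Now I lower behind the right cap and push it diagonally to the centre line.

>>> drive_tool(
  targets=[
    {"jaw": 0.25, "travel": [0, 0, 0.025], "twist": -0.01},
    {"jaw": 0.25, "travel": [0, 0, 0.055], "twist": -0.01},
    {"jaw": 0.25, "travel": [0, 0, 0.073], "twist": -0.01},
    {"jaw": 0.25, "travel": [0, 0, 0.079], "twist": -0.01},
    {"jaw": 0.25, "travel": [0, 0, 0.079], "twist": -0.01},
    {"jaw": 0.25, "travel": [0.006, 0, 0.079], "twist": -0.01},
    {"jaw": 0.25, "travel": [0.012, 0, 0.079], "twist": -0.01},
    {"jaw": 0.25, "travel": [0.018, 0, 0.079], "twist": -0.01},
  ],
)

```text
t: 6.6
eef_pos: [503.2, -29.6, 98.0]
tcp_rot: [3.14, -0.001, 0.886]
ft_force: [-0.1, -0.0, 0.6]
opening: 0.252
grip_force: 0.0
```

>>> drive_tool(
  targets=[
    {"jaw": 0.25, "travel": [0.006, 0, 0], "twist": 0},
    {"jaw": 0.25, "travel": [0.013, 0, 0], "twist": 0},
    {"jaw": 0.25, "travel": [0.021, 0, 0], "twist": 0},
    {"jaw": 0.25, "travel": [0.029, 0, 0], "twist": 0},
    {"jaw": 0.25, "travel": [0.037, 0, 0], "twist": 0},
    {"jaw": 0.25, "travel": [0.045, 0, 0], "twist": 0},
    {"jaw": 0.25, "travel": [0.053, 0, 0], "twist": 0},
    {"jaw": 0.25, "travel": [0.06, 0, 0], "twist": 0},
  ],
)

```text
t: 7.27
eef_pos: [540.6, 17.3, 96.8]
tcp_rot: [3.142, 0.0, 0.887]
ft_force: [-1.0, -0.2, -0.0]
opening: 0.249
grip_force: 0.1
```

>>> drive_tool(
  targets=[
    {"jaw": 0.25, "travel": [0.008, 0, 0], "twist": 0},
    {"jaw": 0.25, "travel": [0.016, 0, 0], "twist": 0},
    {"jaw": 0.25, "travel": [0.023, 0, 0], "twist": 0},
    {"jaw": 0.25, "travel": [0.028, 0, 0], "twist": 0},
    {"jaw": 0.25, "travel": [0.031, 0, 0], "twist": 0},
    {"jaw": 0.25, "travel": [0.033, 0, 0], "twist": 0},
    {"jaw": 0.25, "travel": [0.033, 0, 0], "twist": 0},
    {"jaw": 0.25, "travel": [0.02, 0, 0], "twist": 0},
  ],
)

```text
t: 7.93
eef_pos: [553.3, 32.6, 96.9]
tcp_rot: [3.141, -0.001, 0.888]
ft_force: [-1.1, -0.0, 0.5]
opening: 0.251
grip_force: 0.0
```

>>> drive_tool(
  targets=[
    {"jaw": 0.25, "travel": [-0.03, 0, 0], "twist": 0},
    {"jaw": 0.25, "travel": [-0.05, 0, -0.03], "twist": 0},
    {"jaw": 0.25, "travel": [-0.05, 0, -0.06], "twist": 0},
    {"jaw": 0.25, "travel": [-0.05, 0, -0.07], "twist": 0},
    {"jaw": 0.25, "travel": [-0.05, 0, -0.07], "twist": 0},
  ],
)

```text
t: 8.35
eef_pos: [521.5, -7.7, 169.3]
tcp_rot: [3.138, -0.002, 0.886]
ft_force: [-0.6, -0.4, -0.4]
opening: 0.253
grip_force: 0.0
```

```bash
python3 - <<'E'
from h import *
from cell import read_camera
for n in("top","side"):
    c=read_camera(n);print(n,orange(c))
plan((-20,0,165,0),(-20,0,96,0))
E
```

```text
top [array([30.9,  1.5]), array([-29.9,  88.1])]
side [array([-522., -823.]), array([29. ,  3.7]), array([-31.4,  90.4]), array([-40.8, 356.6])]
t 8.4 tray [-23.6 -77.8] z 166.5 yaw 0.975 j6 0.54
[0.0664, -0.0407, 0.0015] 0.975
[0.0664, -0.0407, 0.0705] 0.975
```

>>> drive_tool(
  targets=[
    {"jaw": 0.25, "travel": [0.02, -0.012, 0], "twist": 0.12},
    {"jaw": 0.25, "travel": [0.05, -0.03, 0], "twist": 0.24},
    {"jaw": 0.25, "travel": [0.068, -0.042, 0], "twist": 0.36},
    {"jaw": 0.25, "travel": [0.068, -0.042, 0], "twist": 0.48},
    {"jaw": 0.25, "travel": [0.068, -0.042, 0], "twist": 0.6},
    {"jaw": 0.25, "travel": [0.068, -0.042, 0], "twist": 0.72},
    {"jaw": 0.25, "travel": [0.068, -0.042, 0], "twist": 0.84},
    {"jaw": 0.25, "travel": [0.068, -0.042, 0], "twist": 0.96},
  ],
)

```text
t: 9.12
eef_pos: [530.8, 72.8, 165.0]
tcp_rot: [3.141, 0.003, -0.078]
ft_force: [-0.1, -0.5, 0.2]
opening: 0.25
grip_force: 0.0
```

>>> drive_tool(
  targets=[
    {"jaw": 0.25, "travel": [0, 0, 0.02], "twist": 0.015},
    {"jaw": 0.25, "travel": [0, 0, 0.045], "twist": 0.015},
    {"jaw": 0.25, "travel": [0, 0, 0.062], "twist": 0.015},
    {"jaw": 0.25, "travel": [0, 0, 0.07], "twist": 0.015},
    {"jaw": 0.25, "travel": [0, 0, 0.07], "twist": 0.015},
    {"jaw": 0.25, "travel": [0, 0, 0.07], "twist": 0.015},
  ],
)

```text
t: 9.62
eef_pos: [531.3, 72.6, 96.3]
tcp_rot: [3.141, 0.002, -0.088]
ft_force: [1.8, 0.4, 0.7]
opening: 0.251
grip_force: 0.0
```

```bash
python3 - <<'E'
from h import *
from cell import read_camera
c=read_camera("side");print(orange(c))
plan((80,0,96,0))
E
```

```text
[array([29.3,  3.7]), array([-31.4,  90.8]), array([-39.9, 357.2])]
t 9.7 tray [-19.6   2.4] z 97.0 yaw -0.0 j6 1.67
[0.0996, 0.0024, 0.001] -0.0
```

Aligned behind the second cap; pushing 102 mm through the gate.

>>> drive_tool(
  targets=[
    {"jaw": 0.25, "travel": [0.006, 0, 0], "twist": 0},
    {"jaw": 0.25, "travel": [0.012, 0, 0], "twist": 0},
    {"jaw": 0.25, "travel": [0.018, 0, 0], "twist": 0},
    {"jaw": 0.25, "travel": [0.025, 0, 0], "twist": 0},
    {"jaw": 0.25, "travel": [0.033, 0.001, 0], "twist": 0},
    {"jaw": 0.25, "travel": [0.041, 0.002, 0], "twist": 0},
    {"jaw": 0.25, "travel": [0.049, 0.002, 0], "twist": 0},
    {"jaw": 0.25, "travel": [0.057, 0.0025, 0], "twist": 0},
  ],
)

```text
t: 10.33
eef_pos: [589.0, 64.9, 96.8]
tcp_rot: [3.142, -0.0, -0.088]
ft_force: [-0.5, -0.3, -0.5]
opening: 0.251
grip_force: 0.1
```

>>> drive_tool(
  targets=[
    {"jaw": 0.25, "travel": [0.008, 0, 0], "twist": 0},
    {"jaw": 0.25, "travel": [0.016, 0, 0], "twist": 0},
    {"jaw": 0.25, "travel": [0.024, 0, 0], "twist": 0},
    {"jaw": 0.25, "travel": [0.032, 0, 0], "twist": 0},
    {"jaw": 0.25, "travel": [0.04, 0, 0], "twist": 0},
    {"jaw": 0.25, "travel": [0.046, 0, 0], "twist": 0},
    {"jaw": 0.25, "travel": [0.046, 0, 0], "twist": 0},
    {"jaw": 0.25, "travel": [0.046, 0, 0], "twist": 0},
  ],
)

```text
t: 11.0
eef_pos: [633.9, 60.9, 96.7]
tcp_rot: [3.141, 0.0, -0.088]
ft_force: [-0.6, 0.6, -0.2]
opening: 0.249
grip_force: 0.0
```

>>> drive_tool(
  targets=[
    {"jaw": 0.25, "travel": [-0.02, 0, 0], "twist": 0},
    {"jaw": 0.25, "travel": [-0.05, 0, -0.03], "twist": 0},
    {"jaw": 0.25, "travel": [-0.08, 0, -0.06], "twist": 0},
    {"jaw": 0.25, "travel": [-0.1, 0, -0.08], "twist": 0},
    {"jaw": 0.25, "travel": [-0.1, 0, -0.08], "twist": 0},
    {"jaw": 0.25, "travel": [-0.1, 0, -0.08], "twist": 0},
  ],
)

```text
t: 11.5
eef_pos: [533.9, 70.0, 178.3]
tcp_rot: [-3.141, -0.003, -0.088]
ft_force: [-0.5, -0.9, 0.1]
opening: 0.25
grip_force: 0.0
```

```bash
python3 - <<'E'
from h import *
from cell import read_camera
c=read_camera("side");print(orange(c))
C=np.array([-30.6,89.3]);d=np.array([30,0])-C;a=np.arctan2(d[1],d[0]);L=np.hypot(*d);u=d/L;print(a,L)
plan((*(C-48*u),175,a+np.pi),(*(C-48*u),96,a+np.pi))
E
```

```text
[array([-527.6, -842.4]), array([-31.4,  90.6]), array([-40.4, 356.5])]
-0.9745698017414673 107.92057264488545
t 11.6 tray [-16.7  -0.1] z 177.2 yaw -0.0 j6 1.67
[-0.0408, -0.1292, 0.0022] -2.167
[-0.0409, -0.1292, 0.0812] -2.167
```

>>> drive_tool(
  targets=[
    {"jaw": 0.25, "travel": [-0.01, -0.03, 0], "twist": -0.12},
    {"jaw": 0.25, "travel": [-0.02, -0.06, 0], "twist": -0.24},
    {"jaw": 0.25, "travel": [-0.03, -0.09, 0], "twist": -0.36},
    {"jaw": 0.25, "travel": [-0.041, -0.12, 0], "twist": -0.48},
    {"jaw": 0.25, "travel": [-0.041, -0.129, 0], "twist": -0.6},
    {"jaw": 0.25, "travel": [-0.041, -0.129, 0], "twist": -0.72},
    {"jaw": 0.25, "travel": [-0.041, -0.129, 0], "twist": -0.84},
    {"jaw": 0.25, "travel": [-0.041, -0.129, 0], "twist": -0.96},
  ],
)

```text
t: 12.22
eef_pos: [505.0, 202.3, 175.3]
tcp_rot: [-3.14, 0.002, 0.878]
ft_force: [-0.8, -0.2, 0.2]
opening: 0.251
grip_force: 0.0
```

>>> drive_tool(
  targets=[
    {"jaw": 0.25, "travel": [0, 0, 0], "twist": -0.12},
    {"jaw": 0.25, "travel": [0, 0, 0], "twist": -0.24},
    {"jaw": 0.25, "travel": [0, 0, 0], "twist": -0.36},
    {"jaw": 0.25, "travel": [0, 0, 0], "twist": -0.48},
    {"jaw": 0.25, "travel": [0, 0, 0], "twist": -0.6},
    {"jaw": 0.25, "travel": [0, 0, 0], "twist": -0.72},
    {"jaw": 0.25, "travel": [0, 0, 0], "twist": -0.84},
    {"jaw": 0.25, "travel": [0, 0, 0], "twist": -0.96},
  ],
)

```text
t: 12.88
eef_pos: [505.2, 201.8, 175.3]
tcp_rot: [-3.14, 0.0, 1.837]
ft_force: [-0.4, 0.7, -0.2]
opening: 0.25
grip_force: 0.0
```

>>> drive_tool(
  targets=[
    {"jaw": 0.25, "travel": [0, 0, 0], "twist": -0.12},
    {"jaw": 0.25, "travel": [0, 0, 0], "twist": -0.24},
    {"jaw": 0.25, "travel": [0, 0, 0], "twist": -0.247},
    {"jaw": 0.25, "travel": [0, 0, 0], "twist": -0.247},
    {"jaw": 0.25, "travel": [0, 0, 0], "twist": -0.247},
  ],
)

```text
t: 13.3
eef_pos: [504.9, 201.9, 176.1]
tcp_rot: [-3.141, -0.0, 2.075]
ft_force: [-0.3, 0.3, 0.1]
opening: 0.249
grip_force: 0.0
```

```bash
python3 - <<'E'
from h import *
from cell import read_camera
c=read_camera("top");print(orange(c))
cv2.imwrite("pics/t4.png",cv2.resize(c["frame"][40:300,140:400,::-1],None,fx=2.2,fy=2.2))
C=np.array([-30.6,89.3]);d=np.array([30,0])-C;a=np.arctan2(d[1],d[0]);L=np.hypot(*d);u=d/L
plan((*(C-48*u),96,a+np.pi),(*(C+(L-31)*u),96,a+np.pi))
E
```

```text
[array([-31.4,  90.2])]
t 13.3 tray [-57.6 128.8] z 176.3 yaw 2.163 j6 -0.25
[0.0001, 0.0003, 0.0803] -0.004
[-0.1248, 0.0007, 0.0803] -0.004
```

View pics/t4.png

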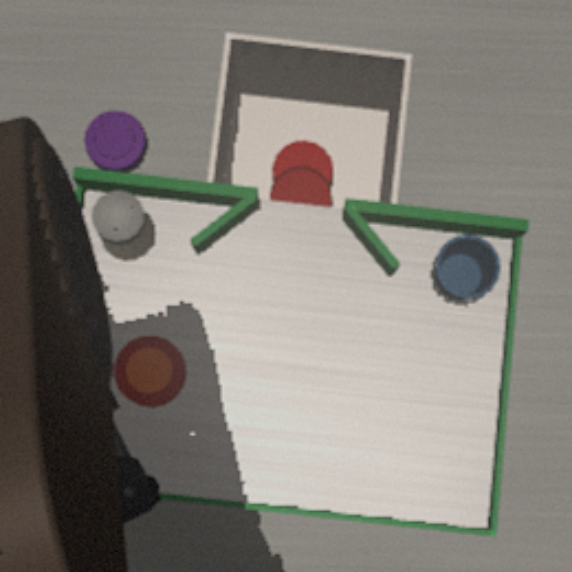

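Two caps are in the box. The fingers are a little close to the left rim, so I start 8 mm nearer to the cap.

>>> drive_tool(
  targets=[
    {"jaw": 0.25, "travel": [-0.008, 0, 0.01], "twist": -0.004},
    {"jaw": 0.25, "travel": [-0.008, 0, 0.035], "twist": -0.004},
    {"jaw": 0.25, "travel": [-0.008, 0, 0.06], "twist": -0.004},
    {"jaw": 0.25, "travel": [-0.008, 0, 0.075], "twist": -0.004},
    {"jaw": 0.25, "travel": [-0.008, 0, 0.08], "twist": -0.004},
    {"jaw": 0.25, "travel": [-0.008, 0, 0.08], "twist": -0.004},
    {"jaw": 0.25, "travel": [-0.013, 0, 0.08], "twist": -0.004},
    {"jaw": 0.25, "travel": [-0.019, 0, 0.08], "twist": -0.004},
  ],
)

```text
t: 14.02
eef_pos: [514.7, 185.1, 97.7]
tcp_rot: [3.14, 0.001, 2.083]
ft_force: [-0.0, -0.3, -0.3]
opening: 0.251
grip_force: 0.0
```

>>> drive_tool(
  targets=[
    {"jaw": 0.25, "travel": [-0.007, 0, 0], "twist": 0},
    {"jaw": 0.25, "travel": [-0.014, 0, 0], "twist": 0},
    {"jaw": 0.25, "travel": [-0.022, 0, 0], "twist": 0},
    {"jaw": 0.25, "travel": [-0.03, 0, 0], "twist": 0},
    {"jaw": 0.25, "travel": [-0.038, 0, 0], "twist": 0},
    {"jaw": 0.25, "travel": [-0.046, 0, 0], "twist": 0},
    {"jaw": 0.25, "travel": [-0.054, 0, 0], "twist": 0},
    {"jaw": 0.25, "travel": [-0.062, 0, 0], "twist": 0},
  ],
)

```text
t: 14.68
eef_pos: [544.8, 130.5, 96.9]
tcp_rot: [3.142, 0.0, 2.083]
ft_force: [0.2, -0.3, 0.7]
opening: 0.251
grip_force: 0.1
```

>>> drive_tool(
  targets=[
    {"jaw": 0.25, "travel": [-0.008, 0, 0], "twist": 0},
    {"jaw": 0.25, "travel": [-0.016, 0, 0], "twist": 0},
    {"jaw": 0.25, "travel": [-0.024, 0, 0], "twist": 0},
    {"jaw": 0.25, "travel": [-0.032, 0, 0], "twist": 0},
    {"jaw": 0.25, "travel": [-0.038, 0, 0], "twist": 0},
    {"jaw": 0.25, "travel": [-0.042, 0, 0], "twist": 0},
    {"jaw": 0.25, "travel": [-0.044, 0, 0], "twist": 0},
    {"jaw": 0.25, "travel": [-0.044, 0, 0], "twist": 0},
  ],
)

```text
t: 15.35
eef_pos: [566.1, 92.6, 96.8]
tcp_rot: [-3.142, 0.0, 2.082]
ft_force: [-0.9, 0.0, 0.7]
opening: 0.247
grip_force: 0.0
```

>>> drive_tool(
  targets=[
    {"jaw": 0.25, "travel": [0.02, 0, 0], "twist": 0},
    {"jaw": 0.25, "travel": [0.04, 0, -0.02], "twist": 0},
    {"jaw": 0.25, "travel": [0.05, 0, -0.05], "twist": 0},
    {"jaw": 0.25, "travel": [0.05, 0, -0.07], "twist": 0},
    {"jaw": 0.25, "travel": [0.05, 0, -0.07], "twist": 0},
    {"jaw": 0.25, "travel": [0.05, 0, -0.07], "twist": 0},
  ],
)

```text
t: 15.85
eef_pos: [541.6, 136.9, 167.7]
tcp_rot: [3.14, 0.001, 2.084]
ft_force: [0.6, -0.3, -0.2]
opening: 0.249
grip_force: 0.0
```

```bash
python3 - <<'E'
from h import *
from cell import read_camera
for n in("top","side"):
    c=read_camera(n);print(n,orange(c))
plan((-20,0,165,np.pi),(-20,0,96,np.pi))
E
```

```text
top []
side [array([29.8,  1.4]), array([-40.4, 357. ])]
t 15.9 tray [-15.9  66.8] z 166.1 yaw 2.171 j6 -0.38
[-0.0528, -0.0411, 0.0012] -0.971
[-0.0529, -0.041, 0.0702] -0.971
```

>>> drive_tool(
  targets=[
    {"jaw": 0.25, "travel": [-0.02, -0.015, 0], "twist": -0.12},
    {"jaw": 0.25, "travel": [-0.04, -0.03, 0], "twist": -0.24},
    {"jaw": 0.25, "travel": [-0.053, -0.041, 0], "twist": -0.36},
    {"jaw": 0.25, "travel": [-0.053, -0.041, 0], "twist": -0.48},
    {"jaw": 0.25, "travel": [-0.053, -0.041, 0], "twist": -0.6},
    {"jaw": 0.25, "travel": [-0.053, -0.041, 0], "twist": -0.72},
    {"jaw": 0.25, "travel": [-0.053, -0.041, 0], "twist": -0.84},
    {"jaw": 0.25, "travel": [-0.053, -0.041, 0], "twist": -0.96},
  ],
)

```text
t: 16.62
eef_pos: [531.2, 69.9, 165.6]
tcp_rot: [-3.141, -0.002, 3.048]
ft_force: [-0.2, 0.2, 0.3]
opening: 0.251
grip_force: 0.0
```

>>> drive_tool(
  targets=[
    {"jaw": 0.25, "travel": [0, 0, 0.02], "twist": -0.011},
    {"jaw": 0.25, "travel": [0, 0, 0.045], "twist": -0.011},
    {"jaw": 0.25, "travel": [0, 0, 0.062], "twist": -0.011},
    {"jaw": 0.25, "travel": [0, 0, 0.069], "twist": -0.011},
    {"jaw": 0.25, "travel": [0, 0, 0.069], "twist": -0.011},
    {"jaw": 0.25, "travel": [0, 0, 0.069], "twist": -0.011},
  ],
)

```text
t: 17.12
eef_pos: [531.7, 70.1, 97.6]
tcp_rot: [-3.141, -0.001, 3.054]
ft_force: [-0.1, 0.4, 1.4]
opening: 0.249
grip_force: 0.0
```

```bash
python3 - <<'E'
from h import *
from cell import read_camera
c=read_camera("side");print(orange(c))
plan((82,0,96,np.pi))
E
```

```text
[array([30.1,  2. ]), array([-41.1, 356.6])]
t 17.2 tray [-19.1  -0.1] z 98.2 yaw 3.142 j6 -1.47
[-0.1011, 0.0001, 0.0023] 0.0
```

>>> drive_tool(
  targets=[
    {"jaw": 0.25, "travel": [-0.006, 0, 0.001], "twist": 0},
    {"jaw": 0.25, "travel": [-0.012, 0, 0.001], "twist": 0},
    {"jaw": 0.25, "travel": [-0.018, 0, 0.001], "twist": 0},
    {"jaw": 0.25, "travel": [-0.025, 0, 0.001], "twist": 0},
    {"jaw": 0.25, "travel": [-0.033, 0, 0.001], "twist": 0},
    {"jaw": 0.25, "travel": [-0.041, 0, 0.001], "twist": 0},
    {"jaw": 0.25, "travel": [-0.049, 0, 0.001], "twist": 0},
    {"jaw": 0.25, "travel": [-0.057, 0, 0.001], "twist": 0},
  ],
)

```text
t: 17.83
eef_pos: [589.4, 65.1, 96.8]
tcp_rot: [-3.141, 0.0, 3.054]
ft_force: [0.1, -0.1, 0.8]
opening: 0.251
grip_force: 0.1
```

>>> drive_tool(
  targets=[
    {"jaw": 0.25, "travel": [-0.008, 0, 0], "twist": 0},
    {"jaw": 0.25, "travel": [-0.016, 0, 0], "twist": 0},
    {"jaw": 0.25, "travel": [-0.024, 0, 0], "twist": 0},
    {"jaw": 0.25, "travel": [-0.032, 0, 0], "twist": 0},
    {"jaw": 0.25, "travel": [-0.04, 0, 0], "twist": 0},
    {"jaw": 0.25, "travel": [-0.046, 0, 0], "twist": 0},
    {"jaw": 0.25, "travel": [-0.046, 0, 0], "twist": 0},
    {"jaw": 0.25, "travel": [-0.046, 0, 0], "twist": 0},
  ],
)

```text
t: 18.5
eef_pos: [634.3, 61.1, 96.6]
tcp_rot: [-3.141, -0.0, 3.054]
ft_force: [0.4, 0.3, 1.3]
opening: 0.251
grip_force: 0.0
```

>>> drive_tool(
  targets=[
    {"jaw": 0.25, "travel": [0.02, 0, 0], "twist": 0},
    {"jaw": 0.25, "travel": [0.05, 0, -0.03], "twist": 0},
    {"jaw": 0.25, "travel": [0.08, 0, -0.06], "twist": 0},
    {"jaw": 0.25, "travel": [0.1, 0, -0.09], "twist": 0},
    {"jaw": 0.25, "travel": [0.13, 0, -0.12], "twist": 0},
    {"jaw": 0.25, "travel": [0.13, 0, -0.12], "twist": 0},
    {"jaw": 0.25, "travel": [0.13, 0, -0.12], "twist": 0},
    {"jaw": 0.25, "travel": [0.13, 0, -0.12], "twist": 0},
  ],
)

```text
t: 19.17
eef_pos: [504.9, 72.5, 216.7]
tcp_rot: [-3.142, 0.0, 3.054]
ft_force: [-0.9, -1.1, -0.7]
opening: 0.252
grip_force: 0.0
```

```bash
python3 - <<'E'
from h import *
from cell import read_camera
c=read_camera("side");print(orange(c))
t=read_camera("top")
cv2.imwrite("pics/e.png",np.hstack([cv2.resize(c["frame"][100:320,110:380,::-1],(490,400)),cv2.resize(t["frame"][40:300,200:400,::-1],(308,400))]))
E
```

```text
[array([-40.5, 356.6])]
```

View pics/e.png

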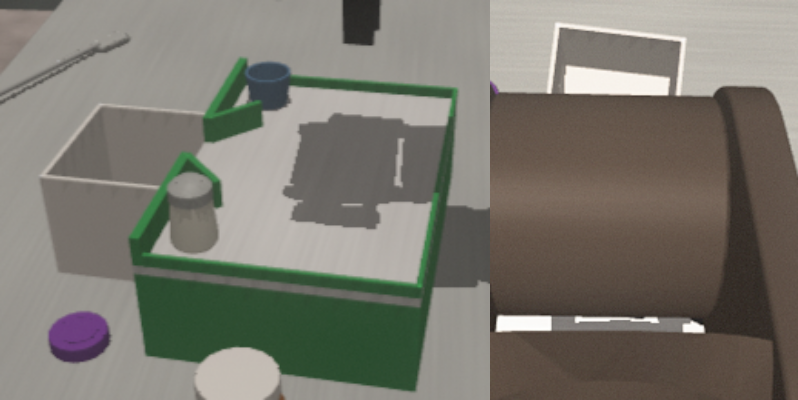

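The deck is clear and the shaker, cup and jar are standing, but the arm hides the box from above. I move aside to confirm.

>>> drive_tool(
  targets=[
    {"jaw": 0.25, "travel": [0, -0.25, 0], "twist": 0},
    {"jaw": 0.25, "travel": [0, -0.25, 0], "twist": 0},
    {"jaw": 0.25, "travel": [0, -0.25, 0], "twist": 0},
    {"jaw": 0.25, "travel": [0, -0.25, 0], "twist": 0},
    {"jaw": 0.25, "travel": [0, -0.25, 0], "twist": 0},
    {"jaw": 0.25, "travel": [0, -0.25, 0], "twist": 0},
    {"jaw": 0.25, "travel": [0, -0.25, 0], "twist": 0},
    {"jaw": 0.25, "travel": [0, -0.25, 0], "twist": 0},
  ],
)

```text
t: 19.93
eef_pos: [482.6, -178.6, 215.2]
tcp_rot: [3.141, -0.002, 3.05]
ft_force: [-0.4, 0.7, -0.1]
opening: 0.253
grip_force: 0.0
```

```bash
python3 - <<'E'
from h import *
from cell import read_camera
t=read_camera("top")
cv2.imwrite("pics/f.png",cv2.resize(t["frame"][40:300,60:400,::-1],None,fx=2.2,fy=2.2))
E
```

```text
(no output)
```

View pics/f.png

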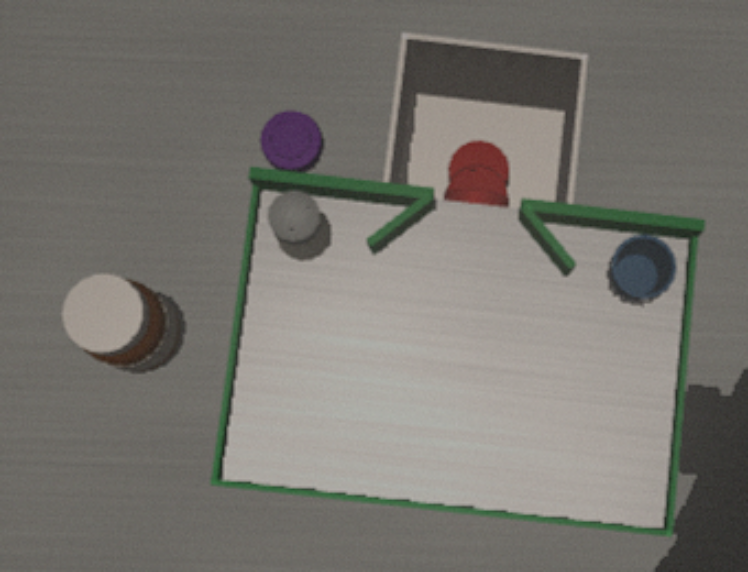

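The final view shows the deck empty, the red caps stacked in the box (478,175), and the shaker, cup and jar where they stood.

```bash
python3 -c "
from cell import job_done
print(job_done())"
```

```text
the job is handed in; nothing more can be done
None
```

I swept all three red caps out through the gate one at a time and handed the job in after about 20 s of robot time; the last top view shows the deck empty, the red caps overlapping in the catch box by the gate (I couldn't separately count the third), and the shaker, dip cup and jar still standing, but the hand-in gave no verdict.

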